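# Let the feed plate slide home in the tilted nest

## Task

Pick up the antenna feed plate by its upright stub and lay it flat on the sloping white plate of the measuring nest, a few centimetres up from the corner and clear of both fences, its long side along the long fence. Let go of it there, so that it slides down by itself and comes to rest fully home in the low corner, against both fences. Leave the other things on the table where they are.

Things in the scene. Friction and masses are not known exactly. Their poses are not given: they have to be found in the camera images.
- feed: The antenna feed plate, loose, about 0.42 kg: bare aluminium plate 130 x 100 x 10 mm, in its middle an upright grey rectangular waveguide stub 40 mm (along x) by 26 mm (along y), 55 mm tall (top 65 mm above the underside). Origin: centre of the underside; x along the 130 mm side, y along the 100 mm side, z up the stub. A half turn about z makes no difference. Starts flat on the table.
- plate: Fixed white plate of the nest, inclined 26 deg, low corner roughly towards the robot, 40 mm above the table. Origin: that corner, on the white surface where the two fences' inner faces meet; x uphill along the long fence (240 mm), y uphill along the short one (170 mm), each 45 deg from the steepest line; z its normal. White area x 0-240, y 0-170 mm; grey steel fences lie outside it, 12 mm thick, 16 mm high.
- home (a point): Point on the white surface, 65 mm along the long fence and 50 mm along the short fence from the low corner, axes as the white plate's: where the feed plate's origin lies when it is fully home. The surface is slick plastic: the feed plate slides down it as soon as it is let go.
- spool: Bystander, loose: an upright aluminium cylinder 48 mm in diameter and 55 mm high with a black 14 mm stem on top, 95 mm high in all. Origin at the centre of its underside.
- wrench: Bystander, loose: a steel wrench about 180 mm long lying on the table along its x axis. Origin under its middle.
- blank: Bystander, loose: a plain aluminium plate 120 x 90 x 12 mm without a stub, lying flat. Origin at the centre of its underside.

How it is judged:
By the outcome, as a careful person would: the job done as asked, in the order asked, and still so for the second after the job is handed in, with the robot touching nothing.
It also fails if it takes over 43 s, if anything falls off the work surface, if the arm or the gripper's body presses on something with over 40 N, if the wrist force passes 120 N, or if a joint passes its speed limit or range.

## Robot

A 6-joint arm with a two-finger parallel gripper is mounted at the origin on the work surface. World frame = base frame: x ahead of the robot, y to its left, z up, the work surface at z = 0. Lengths are in m, angles in rad, forces in N, time in s.
With the tool pointing down it reaches from about 0.425 to 0.95 m from the base axis. Payload 3.5 kg.
Tool frame: the origin (TCP) lies on the centre line of the jaws, within the pads' length; the fingertips stand 14 mm ahead of it and the grasp point (between the pads) lies 5 mm behind it (tips_ahead is the distance from the TCP to the fingertips, in m); y points along the fingers, z is the direction in which the jaws open and shut, and the axes are right-handed (so a half turn about y gives the same grasp; the last joint's range is limited). The gripper opens to 85 mm and grips with 20 to 120 N. Pads are 22 mm wide; open, the fingers measure 114 mm over their backs; the gripper's body (76 mm by 85 mm) begins 54 mm behind the grasp point. The pads swing forward as they close: fully open they stand 13 mm farther back than shut.
Start: joints at [1.06, 0.286, 1.577, -0, 1.279, -0.15], TCP at [0.238, 0.632, 0.245] pointing down, gripper open.
Joint ranges: [-2.77, 2.77], [-0.9, 2.22], [0.21, 2.48], [-1.53, 4.67], [0.24, 2.81], [-2.84, 2.84]. Speed limits (rad/s): [2.79, 2.79, 3.14, 3.14, 3.14, 3.14].

## Interface

Orientations are given as a unit quaternion [x, y, z, w].
In Python, from plant import get_state, read_camera, sign_off, tips_ahead gives the robot as it stands.
- The arm moves only by the tool send_rows, never from a script. Its argument "plan" is a list of rows, each a list of 2 entries, a list of its own where there are three numbers: the shift along the tool's x, y, z in units of 12 cm (1.0 is 12 cm), then the turn, a rotation vector about the tool's x, y, z in units of 360 degrees (1.0 is 360 degrees). In form: [[[tx, ty, tz], [rx, ry, rz]], ...]. A call has 1 to 12 rows; each row shifts and turns the commanded pose from where the row before left it, along the tool's axes as they then stand; what a row does not reach is not made up. A row lasts 1/10 s, in which the tool goes at most 50 mm and 8.59 degrees, less where a joint would pass 70% of its speed; a pose out of reach is approached as far as the arm can. A call with a number of a shift or a turn outside -1 to 1 is refused whole. A call with a gripper value outside its range is refused whole. "gripper" is the closure, from 0 (fully open) to 1 (shut), set as the call begins (left out, the last holds). The fingers move at their own pace and stop on an object; "grip_force" is the grip in N (left out, the last holds). Time passes only in rows, so rows that do not move let the fingers close. It gives the time, the measured TCP pose, the force and the opening at its end, in the units of the state.
- get_state(): the state, without advancing time (a new reading comes with each control period).
- read_camera(name): name is "scene" or "side" or "wrist"; returns a dict with "img" (420x560x3 uint8, blue, green, red), "fx", "fy", "cx", "cy" (pixels), "world_from_camera" (4x4, takes a point from camera to world coordinates); the wrist camera has in their place "mount" (4x4, takes a point from camera to tool coordinates, whose origin is the TCP and whose axes are the tool frame's). Camera axes: x right, y down, z forward; pixel columns grow to the right and rows downward; lengths in m; the calibration is good to about 2 mm. A picture is of the moment at which its call begins: read the wrist's pose just before it. There is no depth.
- sign_off(): hands the job in, once; it reports no verdict.
The state is a dict: "time": time; "qpos": joint angles; "dq": joint speeds; "joint_efforts": joint torques, N m; "eef_pos": TCP position; "tcp_rot": TCP orientation; "contact_force": force on the tool from outside, world axes, zero at the start; "wrist_torque": the same for the moment, N m; "opening": opening from 0.0 (shut) to 1.0 (fully open).
Only numpy, scipy, OpenCV 4.12 (cv2) and the standard library are available. Lean on these libraries where they do the work, as an engineer would, in place of code of your own. Each camera call takes 0.05 s, during which the arm holds its last target. There are 200 camera calls.

## Working session

There is one attempt and no reset: what is moved stays moved. The work goes in short steps, Python scripts to look and compute and a tool call to move; the robot and the scene stay as the last step left them, time stands still between calls to the robot, and variables do not carry over. Pictures are saved under pics/ and viewed, about 8 in all and at most 12, crops included, and the job is handed in when it is done.

Besides the shell and the picture viewer there is one more tool, called after "Call:" as name(argument=value, ...) on one line, values as JSON. send_rows: Moves the arm, as the interface text tells. Its arguments: {"type":"object","properties":{"plan":{"type":"array"},"gripper":{"type":"number"},"grip_force":{"type":"number"}},"required":["plan"]}

```bash
ls; mkdir -p pics; python3 - <<'E'
from plant import *
import cv2,numpy as np
s=get_state();print(s)
for n in("scene","side"):
    c=read_camera(n);cv2.imwrite(f"pics/{n}0.png",c["img"]);print(n,c["fx"],c["fy"],c["cx"],c["cy"],c["world_from_camera"])
print(tips_ahead)
E
```

```text
pics
{'time': 0.0, 'qpos': array([ 1.06000202e+00,  2.87178023e-01,  1.57815839e+00, -2.23689769e-05,
        1.27857256e+00, -1.50005643e-01]), 'dq': array([-0.00093516,  0.00018829,  0.00039734, -0.00067035,  0.00012849,
       -0.00090068]), 'joint_efforts': array([-5.85874950e-04, -4.05978405e+01, -2.92622888e+01, -1.30367421e-04,
        5.84892870e-03,  8.17336172e-06]), 'eef_pos': array([0.23796182, 0.6310109 , 0.24394896]), 'tcp_rot': array([ 0.69640962, -0.12712353,  0.12660649, -0.69485541]), 'contact_force': array([ 0.04766522,  0.29002687, -0.15117714]), 'wrist_torque': array([ 0.01602171, -0.00812844,  0.02121702]), 'opening': 1.0018173340325827}
scene 419.6939445461285 419.6939445461285 278.2357340544853 209.61288471454262 [[-0.39244391  0.62698381 -0.67296292  1.55651136]
 [ 0.91959331  0.28204392 -0.27349475  0.36867176]
 [ 0.01832832 -0.72618354 -0.68725653  1.02278353]
 [ 0.          0.          0.          1.        ]]
side 434.23640089421605 434.23640089421605 280.92971145241586 208.2955040720267 [[ 9.99276424e-01 -2.40818250e-02  2.94396758e-02  5.74164540e-01]
 [-3.80205943e-02 -6.11481609e-01  7.90344656e-01 -1.13996100e+00]
 [-1.03112140e-03 -7.90892096e-01 -6.11954761e-01  9.77223627e-01]
 [ 0.00000000e+00  0.00000000e+00  0.00000000e+00  1.00000000e+00]]
0.014
```

View pics/scene0.png

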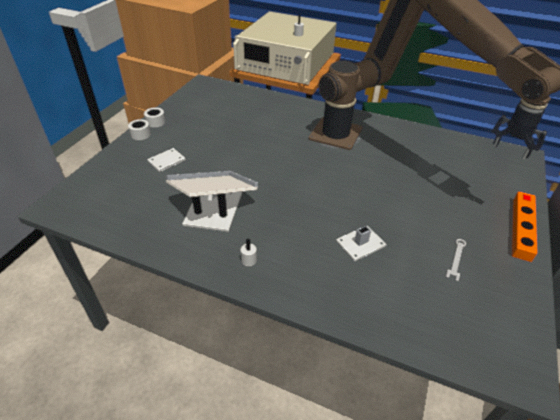

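View pics/side0.png

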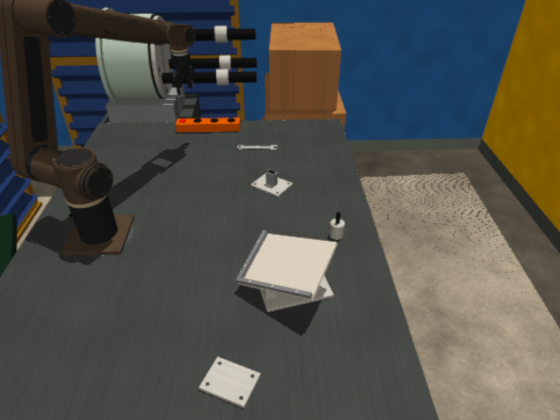

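The scene view shows the feed at about (361,241) and the nest at (212,185), seen nearly edge-on. The side view shows the feed at (272,185), with the white surface at (288,263) and its fences along the left and bottom edges, meeting near (240,283). Next I'll zoom in.

```bash
python3 - <<'E'
import cv2,numpy as np
s=cv2.imread("pics/side0.png");c=cv2.imread("pics/scene0.png")
A=cv2.resize(s[225:305,230:345],None,fx=5,fy=5,interpolation=2)
B=cv2.resize(s[160:200,245:300],None,fx=5,fy=5,interpolation=2)
C=cv2.resize(c[220:265,330:390],None,fx=5,fy=5,interpolation=2)
o=np.zeros((600,800,3),np.uint8);o[:400,:575]=A;o[400:600,:275]=B;o[375:600,300:600]=C
o[375:400,300:575]=A[375:400,300:575]
cv2.imwrite("pics/z1.png",o)
E
```

```text
(no output)
```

View pics/z1.png

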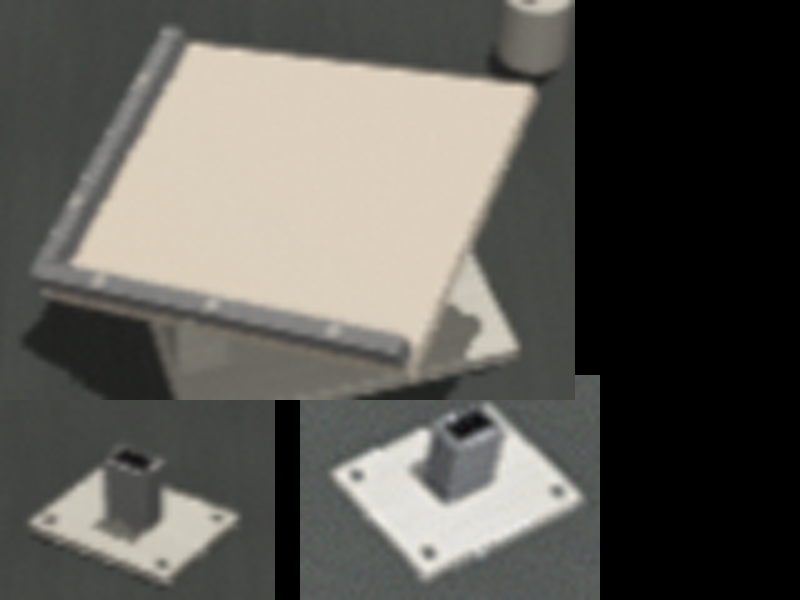

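```bash
cat >h.py <<'E'
import numpy as np,cv2
from scipy.spatial.transform import Rotation as R
K={"scene":(419.69394,278.23573,209.61288,np.array([[-0.39244391,0.62698381,-0.67296292,1.55651136],[0.91959331,0.28204392,-0.27349475,0.36867176],[0.01832832,-0.72618354,-0.68725653,1.02278353]])),
"side":(434.2364,280.92971,208.2955,np.array([[9.99276424e-01,-2.40818250e-02,2.94396758e-02,5.74164540e-01],[-3.80205943e-02,-6.11481609e-01,7.90344656e-01,-1.139961],[-1.03112140e-03,-7.90892096e-01,-6.11954761e-01,9.77223627e-01]]))}
def cast(cam,uv,z):
    f,cx,cy,T=K[cam] if isinstance(cam,str) else cam
    uv=np.atleast_2d(uv).astype(float)
    d=np.c_[(uv[:,0]-cx)/f,(uv[:,1]-cy)/f,np.ones(len(uv))]@T[:,:3].T
    o=T[:,3];return o+d*((z-o[2])/d[:,2])[:,None]
def proj(cam,P):
    f,cx,cy,T=K[cam] if isinstance(cam,str) else cam
    q=(np.atleast_2d(P)-T[:,3])@T[:,:3];return q[:,:2]/q[:,2:]*f+[cx,cy]
E
python3 - <<'E'
from h import *
np.set_printoptions(precision=4,suppress=True)
c=lambda x,y,ox,oy:(x/5-.4+ox,y/5-.4+oy)
a=cast("side",c(187,43,230,225),.0927)[0];b=cast("side",c(537,90,230,225),.167)[0]
print(a,b,np.linalg.norm(b-a))
# frame from horizontal projections: x axis = (c26*cos part)
t=np.radians(26)
# local: steepest s=(x+y)/√2, horizontal n=(y-x)/√2 ; world: s->(cos t*e, sin t), e heading h
def frame(h):
    e=np.array([np.cos(h),np.sin(h),0]);n=np.array([-np.sin(h),np.cos(h),0]);s=np.cos(t)*e+np.array([0,0,np.sin(t)])
    x=(s-n)/2**.5;y=(s+n)/2**.5;return np.c_[x,y,np.cross(x,y)]
d=b-a;F=frame(0);h=np.arctan2(d[1],d[0])-np.arctan2(F[1,0],F[0,0])
Fr=frame(h);print("h",np.degrees(h),Fr)
for p in([a,0,.17],[b,.24,.17]):print(p[0]-Fr@[p[1],p[2],0])
from plant import *
for n in("scene","side"):
    im=read_camera(n)["img"];hs=cv2.cvtColor(im,cv2.COLOR_BGR2HSV)
    m=((hs[...,2]>150)&(hs[...,1]<60)).astype(np.uint8)
    x0,y0,x1,y1=(330,220,390,265) if n=="scene" else (245,160,300,200)
    mm=np.zeros_like(m);mm[y0:y1,x0:x1]=m[y0:y1,x0:x1]
    ct=max(cv2.findContours(mm,0,2)[0],key=cv2.contourArea)[:,0]
    P=cast(n,cv2.convexHull(ct)[:,0],.01)
    r=cv2.minAreaRect((P[:,:2]*1000).astype(np.float32));print(n,r)
E
```

```text
[ 0.5688 -0.1219  0.0927] [ 0.7622 -0.2546  0.167 ] 0.2460458721192338
h 13.605220257384522 [[ 0.784   0.4514 -0.4261]
 [-0.5378  0.8368 -0.1031]
 [ 0.31    0.31    0.8988]]
[ 0.4921 -0.2642  0.04  ]
[ 0.4973 -0.2678  0.0399]
scene ((594.6951904296875, 272.3612365722656), (104.26332092285156, 131.66683959960938), 53.21335983276367)
side ((589.5279541015625, 269.8714599609375), (101.01129150390625, 129.92994689941406), 53.060401916503906)
```

```bash
cat >>h.py <<'E'
def rel(p,Rt,s):
    R0=R.from_quat(s["tcp_rot"]);rv=(R0.inv()*R.from_matrix(Rt)).as_rotvec()
    d=np.array(p)-s["eef_pos"]
    print("turn",np.round(rv/2/np.pi,4),"shift(before turn)",np.round(R0.inv().apply(d)/.12,4),"shift(after turn)",np.round(Rt.T@d/.12,4))
def down(yawz):
    y=np.array([0,0,-1.]);z=np.array([np.cos(yawz),np.sin(yawz),0]);return np.c_[np.cross(y,z),y,z]
t=np.radians(26)
def frame(h):
    e=np.array([np.cos(h),np.sin(h),0]);n=np.array([-np.sin(h),np.cos(h),0]);s=np.cos(t)*e+np.array([0,0,np.sin(t)])
    x=(s-n)/2**.5;y=(s+n)/2**.5;return np.c_[x,y,np.cross(x,y)]
def wcam():
    from plant import get_state,read_camera
    s=get_state();c=read_camera("wrist");T=np.eye(4);T[:3,:3]=R.from_quat(s["tcp_rot"]).as_matrix();T[:3,3]=s["eef_pos"]
    return c["img"],(c["fx"],c["cx"],c["cy"],(T@np.array(c["mount"]))[:3])
E
python3 - <<'E'
from h import *
from plant import *
np.set_printoptions(precision=4,suppress=True)
s=get_state();print(R.from_quat(s["tcp_rot"]).as_matrix())
print(read_camera("wrist")["mount"],read_camera("wrist")["fx"])
for a in(53.2,233.2):rel([.592,.271,.2],down(np.radians(a)),s)
E
```

```text
[[ 0.9356 -0.0008  0.353 ]
 [-0.353  -0.0013  0.9356]
 [-0.0003 -1.     -0.0015]]
[[-0.0012  0.9554  0.2953 -0.0751]
 [-0.0003 -0.2953  0.9554 -0.1275]
 [ 1.      0.0011  0.0006  0.0001]
 [ 0.      0.      0.      1.    ]] 295.975524106188
turn [ 0.0002  0.0448 -0.    ] shift(before turn) [ 3.8194  0.372  -1.7667] shift(after turn) [ 4.1599  0.3704 -0.6368]
turn [-0.     -0.4552 -0.0003] shift(before turn) [ 3.8194  0.372  -1.7667] shift(after turn) [-4.1599  0.3704  0.6368]
```

Call:
send_rows(plan=[[[0.34,0.03,-0.16],[0,0,0]],[[0.34,0.03,-0.16],[0,0,0]],[[0.34,0.03,-0.16],[0,0,0]],[[0.34,0.03,-0.16],[0,0,0]],[[0.34,0.03,-0.16],[0,0,0]],[[0.34,0.03,-0.16],[0,0,0]],[[0.34,0.03,-0.16],[0,0,0]],[[0.34,0.03,-0.16],[0,0,0]],[[0.34,0.03,-0.16],[0,0,0]],[[0.34,0.03,-0.16],[0,0,0]],[[0.34,0.03,-0.16],[0,0,0]],[[0.0,0,0],[0,0.022,0]]], gripper=0)

```text
time: 1.5
eef_pos: [0.5869, 0.2711, 0.2051]
tcp_rot: [0.685, -0.177, 0.178, -0.684]
contact_force: [-0.4, 0.8, 0.5]
opening: 1.004
```

Call:
send_rows(plan=[[[0,0,0],[0,0.022,0]],[[0,0,0],[0,0,0]],[[0,0,0],[0,0,0]]])

```text
time: 1.8
eef_pos: [0.5835, 0.2755, 0.2057]
tcp_rot: [0.672, -0.221, 0.22, -0.672]
contact_force: [0.1, 0.7, -0.8]
opening: 1.001
```

```bash
python3 - <<'E'
from h import *
from plant import *
im,c=wcam();cv2.imwrite("pics/w1.png",im)
s=get_state();print(s["time"],s["eef_pos"]);rel([.592,.271,.2],down(np.radians(53.2)),s)
hs=cv2.cvtColor(im,cv2.COLOR_BGR2HSV)
m=((hs[...,2]>150)&(hs[...,1]<60)).astype(np.uint8)
ct=max(cv2.findContours(m,0,2)[0],key=cv2.contourArea)
P=cast(c,cv2.convexHull(ct)[:,0],.01);print(cv2.boundingRect(ct),cv2.minAreaRect((P[:,:2]*1000).astype(np.float32)))
E
```

```text
1.85 [0.58342644 0.27573813 0.2057623 ]
turn [-0.      0.0013  0.    ] shift(before turn) [0.0809 0.048  0.0105] shift(after turn) [0.0809 0.048  0.0112]
(236, 139, 96, 114) ((591.7713623046875, 271.7867431640625), (102.38717651367188, 131.0094757080078), 53.723262786865234)
```

View pics/w1.png

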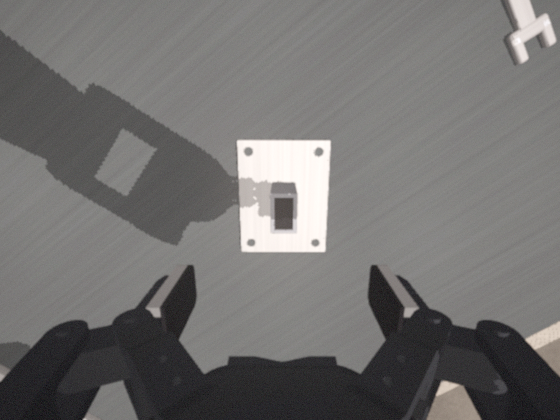

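The wrist view shows the feed at (236–332, 139–253), aligned with the jaws, and the stub top at (284,214). The three views agree on the feed to within 3 mm.

```bash
python3 - <<'E'
from h import *
from plant import *
im,c=wcam();print(cast(c,(284,214),.065))
rel([.592,.272,.042],down(np.radians(53.5)),get_state())
E
```

```text
[[0.59256365 0.27205275 0.065     ]]
turn [-0.      0.0004  0.    ] shift(before turn) [0.0768 1.365  0.0168] shift(after turn) [0.0769 1.365  0.0171]
```

Call:
send_rows(plan=[[[0.08,0.2,0.018],[0,0,0]],[[0,0.3,0],[0,0,0]],[[0,0.3,0],[0,0,0]],[[0,0.25,0],[0,0,0]],[[0,0.2,0],[0,0,0]],[[0,0.115,0],[0,0,0]],[[0,0,0],[0,0,0]],[[0,0,0],[0,0,0]]], gripper=0)

```text
time: 2.7
eef_pos: [0.5932, 0.2719, 0.0429]
tcp_rot: [-0.671, 0.221, -0.222, 0.672]
contact_force: [-0.1, -0.2, 0.4]
opening: 1.0
```

Call:
send_rows(plan=[[[0,0,0],[0,0,0]],[[0,0,0],[0,0,0]],[[0,0,0],[0,0,0]],[[0,0,0],[0,0,0]],[[0,0,0],[0,0,0]],[[0,0,0],[0,0,0]],[[0,0,0],[0,0,0]],[[0,0,0],[0,0,0]]], gripper=1, grip_force=60)

```text
time: 3.5
eef_pos: [0.593, 0.2715, 0.0428]
tcp_rot: [-0.672, 0.221, -0.222, 0.672]
contact_force: [-1.3, -1.4, 5.6]
opening: 0.295
```

Opening of 0.295 is about 25 mm, which matches the 26 mm stub. Next I'll lift and refine the nest frame from side-camera edge lines.

Call:
send_rows(plan=[[[0,-0.1,0],[0,0,0]],[[0,-0.2,0],[0,0,0]],[[0,-0.3,0],[0,0,0]],[[0,-0.3,0],[0,0,0]],[[0,-0.3,0],[0,0,0]],[[0,-0.3,0],[0,0,0]],[[0,-0.3,0],[0,0,0]],[[0,-0.2,0],[0,0,0]],[[0,0,0],[0,0,0]],[[0,0,0],[0,0,0]],[[0,0,0],[0,0,0]]])

```text
time: 4.6
eef_pos: [0.5911, 0.2711, 0.2779]
tcp_rot: [0.673, -0.223, 0.22, -0.67]
contact_force: [-0.0, 0.0, -5.5]
opening: 0.295
```

```bash
python3 - <<'E'
from h import *
from plant import *
from scipy.optimize import least_squares
np.set_printoptions(precision=4,suppress=True)
s=get_state();print(s["eef_pos"],s["contact_force"],s["opening"],s["time"])
im=read_camera("side")["img"];g=im[...,1].astype(float)
cv2.imwrite("pics/side1.png",im)
def edge(row,lo,hi,sgn,vert=False):
    l=g[:,row] if vert else g[row];d=sgn*np.diff(l)[lo:hi];i=d.argmax()
    w=d[max(i-1,0):i+2].clip(0);return lo+max(i-1,0)+(np.arange(len(w))*w).sum()/w.sum()+.5
L=np.array([(edge(r,240,275,1),r) for r in range(238,272,2)])   # x=0
T=np.array([(x,edge(x,225,248,1,True)) for x in range(275,330,4)]) # y=.17
Rr=np.array([(edge(r,310,342,-1),r) for r in range(248,285,3)])  # x=.24
for n,Q in(("L",L),("T",T),("R",Rr)):
    p=np.polyfit(Q[:,1],Q[:,0],1) if n!="T" else np.polyfit(Q[:,0],Q[:,1],1)
    q=Q[:,0]-np.polyval(p,Q[:,1]) if n!="T" else Q[:,1]-np.polyval(p,Q[:,0]);print(n,p,"max res",abs(q).max())
def local(Q,v):
    F=frame(v[2]);c=np.array([v[0],v[1],.04]);f,cx,cy,TT=K["side"]
    d=np.c_[(Q[:,0]-cx)/f,(Q[:,1]-cy)/f,np.ones(len(Q))]@TT[:,:3].T;o=TT[:,3]
    P=o+d*(((c-o)@F[:,2])/(d@F[:,2]))[:,None];return (P-c)@F
fun=lambda v:np.r_[local(L,v)[:,0],local(T,v)[:,1]-.17,local(Rr,v)[:,0]-.24]*1000
r=least_squares(fun,[.495,-.266,.237],loss="soft_l1");v=r.x
print(v,np.degrees(v[2]));print(np.round(r.fun,1) if 0 else np.round(fun(v),1))
F=frame(v[2]);c=np.array([v[0],v[1],.04])
pt=lambda u,w,z:c+F@[u,w,z]
print("side",proj("side",[pt(0,0,0),pt(0,.17,0),pt(.24,.17,0),pt(-.012,-.012,.016),pt(.24,-.012,.016)]))
print("scene",proj("scene",[pt(0,.17,.016),pt(.24,.17,0),pt(-.012,-.012,.016),pt(.24,-.012,.016)]))
E
```

```text
[0.5911 0.2711 0.2779] [-0.0467  0.0135 -5.5352] 0.29470599440556106 4.6
L [ -0.5269 389.1287] max res 6.320987372270849
T [  0.1238 199.9971] max res 0.13661650413374105
R [ -0.2469 394.1158] max res 4.231533141775287
[ 0.4966 -0.2717  0.2834] 16.23953857539944
[  1.3 -24.5  -0.    0.1  -0.2  -0.2  -0.3  -0.7  -1.   -2.8  -3.   -3.1
  -3.1 -28.4  -4.3  -4.2  -4.6   2.8   3.1   1.8   2.1   1.    1.2   0.1
   0.4  -0.8  -0.5  -1.7  -1.4  -2.5  -2.    4.3   4.7   4.6   4.4   3.1
   0.9   1.2   3.4  -0.5   4.3  10.9  17.7  25.2]
side [[243.0925 281.5589]
 [266.3411 234.0927]
 [336.0064 240.585 ]
 [235.4403 281.728 ]
 [311.3419 295.2694]]
scene [[254.141  180.4023]
 [190.8879 193.0166]
 [228.1153 169.1983]
 [165.0415 175.1936]]
```

```bash
cat >n.py <<'E'
from h import *
from scipy.optimize import least_squares
np.set_printoptions(precision=4,suppress=True)
im=cv2.imread("pics/side1.png");g=im[...,1].astype(float)
def edge(row,lo,hi,sgn,vert=False):
    l=g[:,row] if vert else g[row];d=sgn*np.diff(l)[lo:hi];i=d.argmax()
    w=d[max(i-1,0):i+2].clip(0);return lo+max(i-1,0)+(np.arange(len(w))*w).sum()/w.sum()+.5
L=np.array([(edge(r,int(267-(r-233)*.53)-4,int(267-(r-233)*.53)+5,1),r) for r in range(238,272,2)])
T=np.array([(x,edge(x,225,248,1,True)) for x in range(275,330,4)])
Rr=np.array([(edge(r,310,342,-1),r) for r in range(248,272,2)])
for n,Q in(("L",L),("T",T),("R",Rr)):
    if n=="T":Q=Q[:,::-1]
    p=np.polyfit(Q[:,1],Q[:,0],1);print(n,p,"res",np.round(Q[:,0]-np.polyval(p,Q[:,1]),1))
def local(Q,v):
    F=frame(v[2]);c=np.array([v[0],v[1],.04]);f,cx,cy,TT=K["side"]
    d=np.c_[(Q[:,0]-cx)/f,(Q[:,1]-cy)/f,np.ones(len(Q))]@TT[:,:3].T;o=TT[:,3]
    P=o+d*(((c-o)@F[:,2])/(d@F[:,2]))[:,None];return (P-c)@F
fun=lambda v:np.r_[local(L,v)[:,0],local(T,v)[:,1]-.17,local(Rr,v)[:,0]-.24]*1000
v=least_squares(fun,[.495,-.266,.237],loss="soft_l1").x
print(v,np.degrees(v[2]));print(np.round(fun(v),1))
F=frame(v[2]);c=np.array([v[0],v[1],.04])
pt=lambda u,w,z:c+F@[u,w,z]
S=proj("side",[pt(0,0,0),pt(0,.17,0),pt(.24,.17,0),pt(-.012,-.012,.016),pt(.24,-.012,.016)])
C=proj("scene",[pt(0,.17,.016),pt(.24,.17,0),pt(-.012,-.012,.016),pt(.24,-.012,.016)])
print(S,C)
E
python3 n.py; python3 - <<'E'
from n import *
a=cv2.resize(im[225:305,230:345],None,fx=5,fy=5,interpolation=2)
b=cv2.resize(cv2.imread("pics/scene0.png")[160:210,155:265],None,fx=5,fy=5,interpolation=2)
for p in S:cv2.circle(a,tuple(int(round(t)) for t in ((p-[230,225]+.4)*5)),3,(0,0,255),1)
for p in C:cv2.circle(b,tuple(int(round(t)) for t in ((p-[155,160]+.4)*5)),3,(0,0,255),1)
o=np.zeros((600,600,3),np.uint8);o[:400,:575]=a;o[400:,:550]=b[50:];cv2.imwrite("pics/z2.png",o)
E
```

```text
L [ -0.5477 395.257 ] res [-0.1  0.4 -0.3 -0.1 -0.1  0.   0.1  0.1  0.2 -0.2 -0.2 -0.1  0.   0.1
 -0.1  0.   0.1]
T [  0.1238 199.9971] res [ 0.1 -0.1  0.1 -0.1  0.1 -0.1  0.1 -0.1  0.1 -0.1  0.1 -0.1  0.1 -0.1]
R [ -0.4303 441.4462] res [-0.1 -0.3  0.4  0.3 -0.6  0.7 -0.  -0.2 -0.3 -0.4  0.3  0.1]
[ 0.4953 -0.2667  0.2542] 14.56671385773411
[-0.4  1.5 -1.2 -0.8 -0.8 -0.6 -0.4 -0.6 -0.6 -2.2 -2.1 -2.  -1.7 -1.6
 -2.5 -2.2 -2.3  0.8  1.4  0.4  1.   0.1  0.6 -0.1  0.4 -0.5  0.  -0.8
 -0.3 -1.1 -0.3  4.6  4.2  6.1  5.6  3.   6.8  4.6  4.1  3.6  3.4  5.3
  4.8]
[[242.6894 280.2969]
 [267.267  233.4595]
 [335.8942 241.2544]
 [235.0078 280.2959]
 [309.2894 295.419 ]] [[254.5923 181.1215]
 [190.2394 192.6397]
 [229.6275 169.356 ]
 [165.8612 174.2828]]
L [ -0.5477 395.257 ] res [-0.1  0.4 -0.3 -0.1 -0.1  0.   0.1  0.1  0.2 -0.2 -0.2 -0.1  0.   0.1
 -0.1  0.   0.1]
T [  0.1238 199.9971] res [ 0.1 -0.1  0.1 -0.1  0.1 -0.1  0.1 -0.1  0.1 -0.1  0.1 -0.1  0.1 -0.1]
R [ -0.4303 441.4462] res [-0.1 -0.3  0.4  0.3 -0.6  0.7 -0.  -0.2 -0.3 -0.4  0.3  0.1]
[ 0.4953 -0.2667  0.2542] 14.56671385773411
[-0.4  1.5 -1.2 -0.8 -0.8 -0.6 -0.4 -0.6 -0.6 -2.2 -2.1 -2.  -1.7 -1.6
 -2.5 -2.2 -2.3  0.8  1.4  0.4  1.   0.1  0.6 -0.1  0.4 -0.5  0.  -0.8
 -0.3 -1.1 -0.3  4.6  4.2  6.1  5.6  3.   6.8  4.6  4.1  3.6  3.4  5.3
  4.8]
[[242.6894 280.2969]
 [267.267  233.4595]
 [335.8942 241.2544]
 [235.0078 280.2959]
 [309.2894 295.419 ]] [[254.5923 181.1215]
 [190.2394 192.6397]
 [229.6275 169.356 ]
 [165.8612 174.2828]]
```

View pics/z2.png

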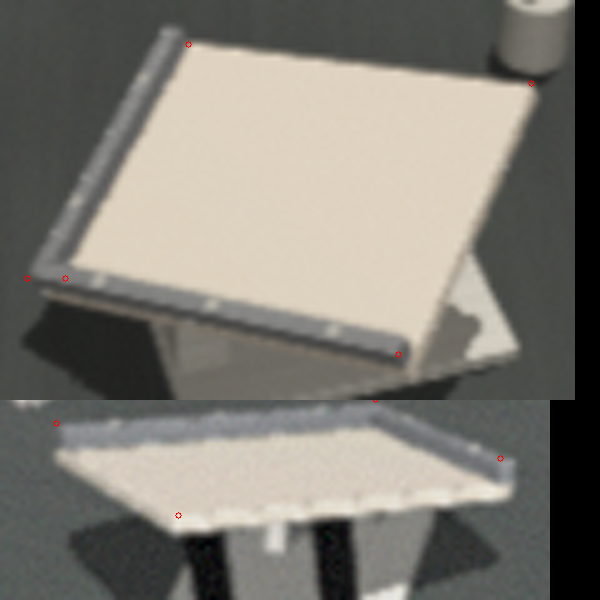

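The side view shows the fitted corners about 1–1.5 px left of the fence ends, and the right edge lies about 5 mm past x=240. I'll triangulate the fence-top corners across both views.

```bash
python3 - <<'E'
import cv2,numpy as np
a=cv2.resize(cv2.imread("pics/side1.png")[228:300,234:318],None,fx=4.5,fy=4.5,interpolation=2)
b=cv2.resize(cv2.imread("pics/scene0.png")[165:200,160:260],None,fx=7.5,fy=7.5,interpolation=2)
o=np.zeros((600,760,3),np.uint8);o[:a.shape[0],:a.shape[1]]=a;o[330:330+b.shape[0],:b.shape[1]]=b;cv2.imwrite("pics/z3.png",o);print(a.shape,b.shape)
E
```

```text
(324, 378, 3) (262, 750, 3)
```

View pics/z3.png

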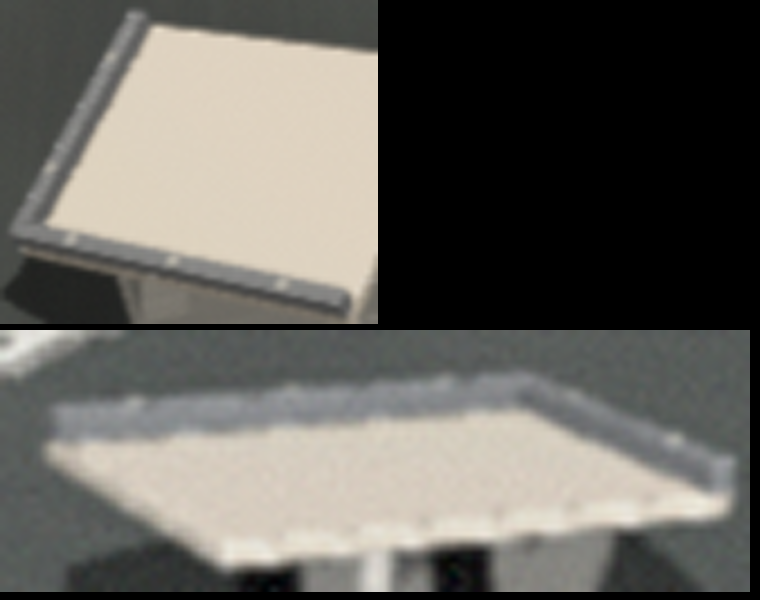

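The scene crop shows the inner low corner at the surface near px (228.6,175.0), the (0,170) corner near (255.8,186.6) and the (240,0) corner near (166.2,179.2).

```bash
python3 - <<'E'
from h import *
np.set_printoptions(precision=4,suppress=True)
def tri(a,b):
    A=[];B=[]
    for n,uv in(("scene",a),("side",b)):
        p=cast(n,uv,0)[0];o=K[n][3][:,3];d=(p-o)/np.linalg.norm(p-o);M=np.eye(3)-np.outer(d,d);A.append(M);B.append(M@o)
    X=np.linalg.lstsq(np.vstack(A),np.hstack(B),rcond=None)[0];return X,proj("scene",X)[0]-a,proj("side",X)[0]-b
print("0,170",tri((255.8,186.6),(267.4,233.4)))
print("scene corner z.04",cast("scene",(228.6,175.0),.04),"0,170",cast("scene",(255.8,186.6),.0927),"240,0",cast("scene",(166.2,179.2),.04+.0744))
print("side outer corner",cast("side",(236.3,278.7),.04+.0144-.0074), "side 0,170",cast("side",(267.4,233.4),.0927))
for h in(12.5,13.5,14.5):
    F=frame(np.radians(h));print(h,"off 0,170",F@[0,.17,0],"240,0",F@[.24,0,0],"outer",F@[-.012,-.012,.016])
E
```

```text
0,170 (array([ 0.5694, -0.1182,  0.0893]), array([-0.1615,  0.1604]), array([-0.1848, -0.1698]))
scene corner z.04 [[ 0.4977 -0.2644  0.04  ]] 0,170 [[ 0.572  -0.1163  0.0927]] 240,0 [[ 0.6849 -0.3975  0.1144]]
side outer corner [[ 0.4772 -0.2663  0.047 ]] side 0,170 [[ 0.57   -0.1229  0.0927]]
12.5 off 0,170 [0.0795 0.1407 0.0527] 240,0 [ 0.1856 -0.1327  0.0744] outer [-0.0217 -0.0048  0.0069]
13.5 off 0,170 [0.077  0.1421 0.0527] 240,0 [ 0.1879 -0.1294  0.0744] outer [-0.0217 -0.0052  0.0069]
14.5 off 0,170 [0.0745 0.1434 0.0527] 240,0 [ 0.1902 -0.1261  0.0744] outer [-0.0216 -0.0056  0.0069]
```

```bash
cat >>h.py <<'E'
F=frame(np.radians(13.7));C0=np.array([.496,-.264,.04])
TR=np.c_[F[:,0],-F[:,2],F[:,1]]
def tgt(u,v,h):return C0+F@[u,v,.0428+h]
E
python3 - <<'E'
from h import *
from plant import *
s=get_state();p=tgt(.095,.08,.06);print(p,np.linalg.det(TR));rel(p,TR,s)
rel(p+[0,0,.06],TR,s)
E
```

```text
[ 0.5627854  -0.25863668  0.18664169] 0.9999999999999996
turn [ 0.0541 -0.0142 -0.0494] shift(before turn) [ 2.4399  0.7694 -3.685 ] shift(after turn) [ 1.947   0.1245 -4.0395]
turn [ 0.0541 -0.0142 -0.0494] shift(before turn) [ 2.4379  0.2694 -3.6876] shift(after turn) [ 2.102  -0.3249 -3.8846]
```

Call:
send_rows(plan=[[[0,0,0],[0.0135,-0.0035,-0.0124]],[[0,0,0],[0.0135,-0.0035,-0.0124]],[[0,0,0],[0.0135,-0.0035,-0.0124]],[[0,0,0],[0.0135,-0.0035,-0.0124]],[[0,0,0],[0,0,0]],[[0,0,0],[0,0,0]]])

```text
time: 5.25
eef_pos: [0.5914, 0.2712, 0.2797]
tcp_rot: [-0.586, 0.047, -0.325, 0.741]
contact_force: [0.8, -0.1, -3.7]
opening: 0.302
```

Call:
send_rows(plan=[[[0.1,-0.015,-0.2],[0,0,0]],[[0.16,-0.025,-0.3],[0,0,0]],[[0.16,-0.025,-0.3],[0,0,0]],[[0.16,-0.025,-0.3],[0,0,0]],[[0.16,-0.025,-0.3],[0,0,0]],[[0.16,-0.025,-0.3],[0,0,0]],[[0.16,-0.025,-0.3],[0,0,0]],[[0.16,-0.025,-0.3],[0,0,0]],[[0.16,-0.025,-0.3],[0,0,0]],[[0.16,-0.025,-0.3],[0,0,0]],[[0.16,-0.025,-0.3],[0,0,0]],[[0.16,-0.025,-0.3],[0,0,0]]])

```text
time: 6.45
eef_pos: [0.5638, -0.2064, 0.2524]
tcp_rot: [-0.585, 0.045, -0.327, 0.741]
contact_force: [0.9, 0.5, -4.7]
opening: 0.295
```

Call:
send_rows(plan=[[[0.16,-0.03,-0.3],[0,0,0]],[[0.08,-0.02,-0.15],[0,0,0]],[[0,0,0],[0,0,0]],[[0,0,0],[0,0,0]],[[0,0,0],[0,0,0]]])

```text
time: 6.95
eef_pos: [0.5594, -0.2645, 0.2492]
tcp_rot: [-0.584, 0.045, -0.326, 0.742]
contact_force: [-0.4, -0.6, -5.4]
opening: 0.293
```

```bash
python3 - <<'E'
from h import *
from plant import *
s=get_state();print(s["eef_pos"],s["opening"],s["contact_force"],s["time"]);rel(tgt(.095,.08,.04),TR,s)
E
```

```text
[ 0.55941497 -0.26445891  0.24920876] 0.29318683506406823 [-0.41512143 -0.58659691 -5.41119861] 6.95
turn [-0.0006 -0.      0.0008] shift(before turn) [-0.1687  0.6511 -0.1109] shift(after turn) [-0.1656  0.6523 -0.1083]
```

Call:
send_rows(plan=[[[-0.16,0,-0.11],[-0.0006,0,0.0008]],[[0,0.3,0],[0,0,0]],[[0,0.25,0],[0,0,0]],[[0,0.1,0],[0,0,0]],[[0,0,0],[0,0,0]],[[0,0,0],[0,0,0]],[[0,0,0],[0,0,0]]])

```text
time: 7.65
eef_pos: [0.5722, -0.2582, 0.1713]
tcp_rot: [-0.586, 0.046, -0.326, 0.741]
contact_force: [-0.3, -0.3, -5.6]
opening: 0.296
```

```bash
python3 - <<'E'
from h import *
from plant import *
s=get_state();print(s["eef_pos"],s["opening"],s["contact_force"],s["time"]);rel(tgt(.095,.08,.004),TR,s)
a=read_camera("side")["img"][200:310,225:345];b=read_camera("scene")["img"][110:210,150:270]
w=cv2.resize(wcam()[0],(373,280))
o=np.zeros((600,800,3),np.uint8);o[:330,:360]=cv2.resize(a,None,fx=3,fy=3,interpolation=2);o[:300,400:760]=cv2.resize(b,None,fx=3,fy=3,interpolation=2);o[310:590,400:773]=w
cv2.imwrite("pics/h1.png",o)
E
```

```text
[ 0.57220553 -0.2581855   0.17127052] 0.29612498653848524 [-0.32604542 -0.31324098 -5.60754808] 7.65
turn [0.0001 0.     0.0007] shift(before turn) [-0.0213  0.3176  0.0014] shift(after turn) [-0.0199  0.3177  0.0012]
```

View pics/h1.png

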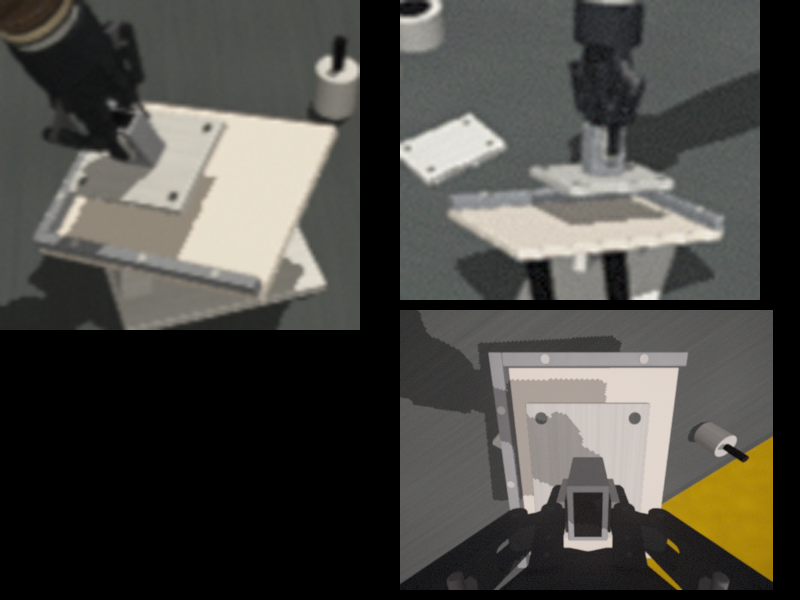

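The side and scene views show the feed hovering parallel over the nest. The wrist crop shows the low corner at full-res px (165,87) and the (0,170) corner at (415,87), which makes a check on the nest frame.

```bash
python3 - <<'E'
from h import *
from plant import *
np.set_printoptions(precision=4,suppress=True)
im,c=wcam();f,cx,cy,T=c;p=get_state()["eef_pos"]
for uv in((165,87),(415.5,87)):
    d=T[:,:3]@[(uv[0]-cx)/f,(uv[1]-cy)/f,1];o=T[:,3]
    for off in(0,.005,-.005):
        P0=C0+F[:,2]*off;P=o+d*(((P0-o)@F[:,2])/(d@F[:,2]));print(uv,off,(P-C0)@F)
print("tcp local",(p-C0)@F)
E
```

```text
(165, 87) 0 [ 0.0003  0.0021 -0.    ]
(165, 87) 0.005 [0.0008 0.0039 0.005 ]
(165, 87) -0.005 [-0.0002  0.0002 -0.005 ]
(415.5, 87) 0 [0.0002 0.1679 0.    ]
(415.5, 87) 0.005 [0.0007 0.1658 0.005 ]
(415.5, 87) -0.005 [-0.0003  0.17   -0.005 ]
tcp local [0.0966 0.0794 0.0843]
```

The nest frame checks to about 2 mm. Now I'll descend along the normal, then feel for contact.

Call:
send_rows(plan=[[[-0.015,0.15,0],[0,0,0.0007]],[[0,0.11,0],[0,0,0]],[[0,0.03,0],[0,0,0]],[[0,0,0],[0,0,0]],[[0,0,0],[0,0,0]],[[0,0,0],[0,0,0]]])

```text
time: 8.45
eef_pos: [0.5851, -0.2533, 0.1379]
tcp_rot: [-0.585, 0.048, -0.324, 0.742]
contact_force: [-0.1, 0.9, -5.3]
opening: 0.298
```

Call:
send_rows(plan=[[[0,0.012,0],[0,0,0]],[[0,0.012,0],[0,0,0]],[[0,0,0],[0,0,0]],[[0,0,0],[0,0,0]]])

```text
time: 8.85
eef_pos: [0.5859, -0.2525, 0.1345]
tcp_rot: [-0.585, 0.049, -0.323, 0.742]
contact_force: [0.2, 0.8, -4.5]
opening: 0.298
```

Call:
send_rows(plan=[[[0,0.008,0],[0,0,0]],[[0,0.008,0],[0,0,0]],[[0,0,0],[0,0,0]],[[0,0,0],[0,0,0]]])

```text
time: 9.25
eef_pos: [0.5868, -0.2523, 0.1327]
tcp_rot: [-0.585, 0.049, -0.323, 0.742]
contact_force: [-0.9, -0.4, -4.7]
opening: 0.294
```

Call:
send_rows(plan=[[[0,0.008,0],[0,0,0]],[[0,0.004,0],[0,0,0]],[[0,0,0],[0,0,0]],[[0,0,0],[0,0,0]]])

```text
time: 9.65
eef_pos: [0.5876, -0.2525, 0.132]
tcp_rot: [-0.585, 0.048, -0.324, 0.742]
contact_force: [-1.8, -0.3, -2.2]
opening: 0.294
```

Call:
send_rows(plan=[[[0,0.008,0],[0,0,0]],[[0,0.004,0],[0,0,0]],[[0,0,0],[0,0,0]],[[0,0,0],[0,0,0]]])

```text
time: 10.05
eef_pos: [0.5884, -0.2529, 0.1322]
tcp_rot: [-0.586, 0.048, -0.324, 0.742]
contact_force: [-7.6, 0.1, 5.0]
opening: 0.297
```

Contact is felt at about 12 N along the normal. I'll ease off slightly, then release and retract along the normal.

Call:
send_rows(plan=[[[0,-0.006,0],[0,0,0]],[[0,0,0],[0,0,0]],[[0,0,0],[0,0,0]]])

```text
time: 10.35
eef_pos: [0.5883, -0.2528, 0.1321]
tcp_rot: [-0.585, 0.048, -0.324, 0.741]
contact_force: [-4.8, -0.5, 3.8]
opening: 0.297
```

Call:
send_rows(plan=[[[0,0,0],[0,0,0]],[[0,0,0],[0,0,0]],[[0,0,0],[0,0,0]],[[0,0,0],[0,0,0]],[[0,0,0],[0,0,0]],[[0,0,0],[0,0,0]],[[0,0,0],[0,0,0]],[[0,0,0],[0,0,0]]], gripper=0)

```text
time: 11.15
eef_pos: [0.5878, -0.2522, 0.131]
tcp_rot: [-0.585, 0.049, -0.324, 0.742]
contact_force: [-0.1, -0.4, -0.4]
opening: 0.998
```

Call:
send_rows(plan=[[[0,-0.05,0],[0,0,0]],[[0,-0.1,0],[0,0,0]],[[0,-0.2,0],[0,0,0]],[[0,-0.25,0],[0,0,0]],[[0,-0.25,0],[0,0,0]],[[0,-0.2,0],[0,0,0]],[[0,0,0],[0,0,0]],[[0,0,0],[0,0,0]]])

```text
time: 11.95
eef_pos: [0.5343, -0.2657, 0.245]
tcp_rot: [-0.586, 0.048, -0.324, 0.741]
contact_force: [0.3, 1.0, 0.1]
opening: 0.999
```

```bash
python3 - <<'E'
from h import *
from plant import *
s=get_state();print(s["eef_pos"],s["opening"],s["contact_force"],s["time"])
a=read_camera("side")["img"][220:310,225:345];w=wcam()[0];cv2.imwrite("pics/wf.png",w)
o=np.zeros((600,800,3),np.uint8);o[:270,:360]=cv2.resize(a,None,fx=3,fy=3,interpolation=2);o[280:580,:400]=cv2.resize(w,(400,300));o[:270,400:760]=cv2.resize(read_camera("scene")["img"][140:230,150:270],None,fx=3,fy=3,interpolation=2)
cv2.imwrite("pics/f1.png",o)
E
```

```text
[ 0.53432241 -0.26568879  0.24495731] 0.9991431316409632 [0.27331484 0.99735353 0.06135771] 11.95
```

View pics/f1.png

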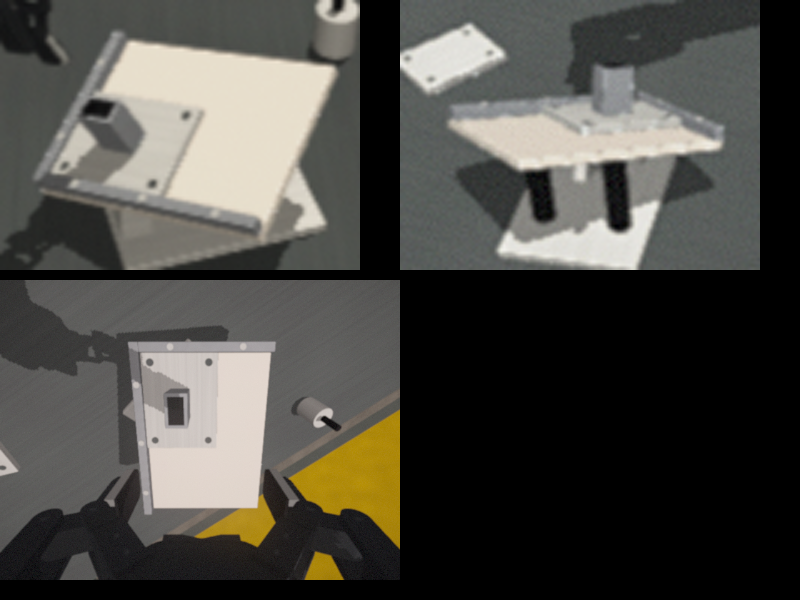

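The feed has slid into the corner and the gripper is clear of it. A zoom will show whether it is seated on both fences.

```bash
python3 - <<'E'
import cv2
w=cv2.imread("pics/wf.png");cv2.imwrite("pics/f2.png",cv2.resize(w[75:250,170:320],None,fx=3.4,fy=3.4,interpolation=2))
E
```

```text
(no output)
```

View pics/f2.png

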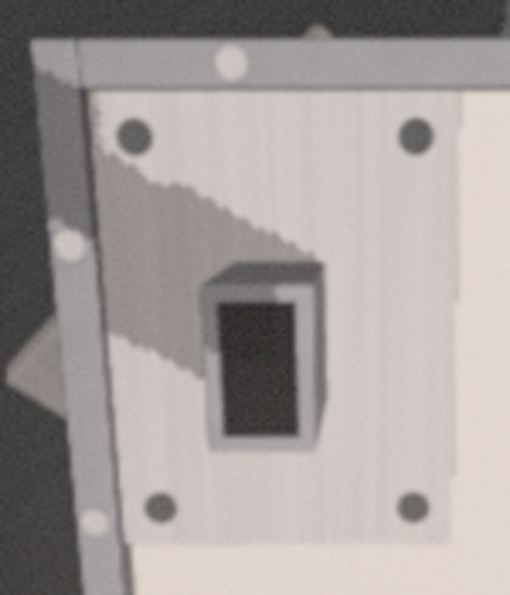

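The feed sits flush on both fences, with no white gap along either. I'll do one numeric check of its far corner and then hand in.

```bash
python3 - <<'E'
from h import *
from plant import *
np.set_printoptions(precision=4,suppress=True)
im,(f,cx,cy,T)=wcam()
for uv in((170+452/3.4-.35,75+543/3.4-.35),(170+461/3.4-.35,75+91/3.4-.35)):
    d=T[:,:3]@[(uv[0]-cx)/f,(uv[1]-cy)/f,1];o=T[:,3];P0=C0+F[:,2]*.010
    print((o+d*(((P0-o)@F[:,2])/(d@F[:,2]))-C0)@F)
sign_off()
E
```

```text
[0.1275 0.1006 0.01  ]
[-0.0003  0.1005  0.01  ]
the job is handed in; nothing more can be done
```

I gripped the feed plate by its stub and laid it on the white plate about 3 cm up from each fence, touching down at about 12 N. When I let go it slid home by itself. I then drew the gripper back along the plate's normal and handed the job in at about 12 s.

- **Seating:** the wrist image shows the feed flush against both fences with no gap. Its top corners measured at x = 127.5 mm and −0.3 mm (130 and 0 expected) and y = 100.6 and 100.5 mm (100 expected), within the roughly 2–3 mm measuring error.
- **Disagreements:** the plate's far edge fitted about 5 mm beyond x = 240 in the side view, possibly because the edge's thickness is visible there. The two fixed cameras differed by a few millimetres on the low corner. The wrist view then agreed with the frame I used to about 2 mm.
- **Bystanders:** the arm touched nothing else. The spool and blank looked unmoved in the last pictures; I did not look at the wrench again.

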